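# Index the drilling jig and bolt it

## Task

On the bench, set the drilling jig to its middle position: with the fingertips push the slide by its red tab all the way to the end stop, then let go of it completely so that it springs back and catches on its stop pin. Only once it has caught, push the blue paddle of the lock bolt fully in towards the slide. Grasp and lift nothing, leave the black knob of the stop pin alone, keep the wooden blank in its nest, and do not disturb the things around the jig.

Things in the scene. Friction and masses are not known exactly. Their poses are not given: they have to be found in the camera images.
- jig: Drilling jig fixed to the bench: plywood base 180 x 320 x 18 mm carrying an aluminium slide. Origin at bench height under the slide's centre line, half-way along the base, which spans x -70 to +110 and y -160 to +160 mm in this frame. z up; +y is the way the slide is pushed (red tab towards end stop); +x points from the slide to the lock bolt's side. Position varies; turned -0.35 to 0.75 rad.
- end_stop (a point): Front face of the dark steel end stop block with its rubber pad, at jig (0, 120, 34) mm, where the end of the slide arrives when fully pushed. The block is 48 mm high.
- bush_hole (a point): Top of the brass drill bush at jig (0, -20, 72) mm, 22 mm across, held over the slide by a fixed grey arm that spans x -64 to +11 and y -31 to -9 mm. The blank's centre lies under it when the slide is at its middle position.
- slide (a joint): Travel of the sprung slide along jig +y, m: 0 home (spring holds it there at the start), 0.060 at the end stop. Spring pushes back 3.0 N at home, 6.6 N at the stop, plus drag 25 N per m/s; the pin adds up to 5 N near 0.008 to 0.025. Past about 0.030 the stop pin has dropped behind the slide's tooth: when let go it returns by itself in under 1 s and is held at 0.030. Let go earlier, it returns to 0.
- red_tab (a point): Centre of the face to be pushed of the slide's red upright tab; the face looks to jig -y and is pushed to +y. Tab 46 mm wide (x), 8 thick (y), from 36 to 74 mm above the bench, this point 56 mm above it. Moves with the slide; at home at jig (0, -140, 56) mm. The space behind it (-y) is free; the base below is 18 mm high.
- bolt (a joint): How far the lock bolt has been pushed in, along the jig's -x, m: 0 = out, 0.025 = fully in (hard stop). It starts at 0 to 0.006, slides with about 2 N of friction and stays where it is left. It only belongs in when the slide is held at its middle position.
- blue_paddle (a point): Centre of the outer face of the lock bolt's blue upright paddle; the face looks to jig +x and is pushed to -x. Paddle 8 mm thick (x), 36 wide (y), from 22 to 68 mm above the bench, this point 50 mm above it. Moves with the bolt; fully out at jig (103, -20, 50) mm. The space beyond it (+x) is free; the base there is 18 mm high, ending at x = 110 mm.
- stop_pin (a joint): Lift of the sprung upright stop pin, m: 0 down, about 0.008 while the slide's tooth passes under it. It works by itself; not to be touched. It stands at jig (0, 50) mm in a fixed grey bridge over the slide (x -59 to +59, y 38 to 62 mm, 70 mm high); its black knob, 20 mm across, reaches 95 mm above the bench, 104 when lifted.
- blank_mid (a point): Centre of the loose wooden key-tag blank, 44 (jig x) x 36 (y) x 8 mm, lying in the slide's nest, 40 mm above the bench. It rides along with the slide and comes to lie under the brass drill bush. Not to be handled.
- spare_mid (a point): Centre of a spare wooden blank 44 x 36 x 8 mm lying on the jig's base near jig (83, 85) mm. Bystander.
- brass_bush: Loose brass ring, 28 mm across, 20 mm high, standing on the jig's base near jig (86, 135) mm; origin at its underside. Bystander.
- screwdriver: Orange-handled screwdriver 200 mm long, 26 mm thick, lying on the bench on the left; origin at its middle, on its underside. Bystander.
- glue: White glue bottle with a red cap, 60 mm across, 130 mm high; origin at its underside. Bystander.
- mug: Blue mug 80 mm across, 90 mm high; origin at its underside. Bystander.
- jar: Amber jar with a yellow lid, 70 mm across, 90 mm high; origin at its underside. Bystander.
Mind the look-alikes: they are no part of the job. Leave any orange or turquoise look-alike of the part that bears blank_mid alone.

How it is judged:
By the outcome, as a careful person would: the job done as asked, in the order asked, and still so for the second after the job is handed in, with the robot touching nothing.
It also fails if it takes over 45 s, if anything falls off the work surface, if the arm or the gripper's body presses on something with over 40 N, if the wrist force passes 120 N, or if a joint passes its speed limit or range.

## Robot

A 6-joint arm with a two-finger parallel gripper is mounted at the origin on the work surface. World frame = base frame: x ahead of the robot, y to its left, z up, the work surface at z = 0. Lengths are in m, angles in degrees, forces in N, time in s.
With the tool pointing down it reaches from about 0.3 to 0.75 m from the base axis. Payload 8.5 kg.
Tool frame: the origin (TCP) lies at the very end of the fingers, on their centre line; the grasp point (between the pads) lies grasp_offset behind it (grasp_offset is the distance from the TCP to the grasp point, in m); x points along the fingers, z is the direction in which the jaws open and shut, and the axes are right-handed (so a half turn about x gives the same grasp; the last joint's range is limited). The gripper opens to 85 mm and grips with 20 to 120 N. Pads are 22 mm wide; open, the fingers measure 114 mm over their backs; the gripper's body (76 mm by 85 mm) begins 54 mm behind the grasp point. The pads swing forward as they close: fully open they stand 13 mm farther back than shut.
Start: joints at [-77.939, 21.807, 74.336, -0, 83.858, -12.336], TCP at [0.227, -0.501, 0.231] pointing down, gripper open.
Joint ranges: [-178.18, 178.18], [-50.72, 133.34], [12.68, 142.11], [-81.47, 261.47], [9.98, 163.14], [-165.26, 165.26]. Speed limits (degrees/s): [136.94, 136.94, 180, 180, 180, 180].

## Interface

Orientations are given as a 3x3 rotation matrix whose columns are the frame's x, y, z axes.
In Python, from rig import observe, get_image, close_job, recognise, grasp_offset gives the robot as it stands.
- The arm moves only by the tool drive_tool, never from a script. Its argument "targets" is a list that holds one entry, the list of rows, each a list of 7 numbers: the shift along the tool's x, y, z in units of 50 mm (1.0 is 50 mm), then the turn, a rotation vector about the tool's x, y, z in rad, then the opening, from -1 (shut) to 1 (fully open), so that 0 is half open. A call has 1 to 5 rows; each row shifts and turns the commanded pose from where the row before left it, along the tool's axes as they then stand; what a row does not reach is not made up. A row lasts 1/10 s, in which the tool goes at most 50 mm and 8.59 degrees, less where a joint would pass 70% of its speed; a pose out of reach is approached as far as the arm can. A call is refused whole if a number of a shift passes 1 or a number of a turn 0.15, either way. A call with a gripper value outside its range is refused whole. The fingers move at their own pace and stop on an object; "force" is the grip in N (left out, the last holds). Time passes only in rows, so rows that do not move let the fingers close. It gives the time, the measured TCP pose, the force and the opening at its end, in the units of the state.
- observe(): the state, without advancing time (a new reading comes with each control period).
- get_image(name): name is "side" or "top" or "wrist"; returns a dict with "image" (480x640x3 uint8, red, green, blue), "fx", "fy", "cx", "cy" (pixels), "k1" (the pictures are not rectified: a ray, as slopes to the right and down, at radius r is drawn at 1 + k1 r^2 times it, then the intrinsics apply), "rvec" (rotation vector, rad) and "tvec" (3), from world to camera coordinates, as OpenCV has them. Camera axes: x right, y down, z forward; pixel columns grow to the right and rows downward; lengths in m; the calibration is good to about 2 mm. A picture is of the moment at which its call begins. There is no depth.
- close_job(): hands the job in, once; it reports no verdict.
Trained networks look in a picture, given as the dict that the camera call returned (one of the last four; its "shot" number tells which), for a name from the list of things; names that differ only in an ending like _2 or _b are one class to them, and where a whole thing is asked for, a point or a joint stands for the part that bears it (a point fixed in the world has none). Each returns a list of dicts, best first, with "p" (0 to 1); they miss things now and then, are a little off and sometimes report something else, mostly with a low value. They report only what shows in the picture. A call takes as long as a camera call. They do not tell look-alikes from the thing itself.
- recognise(label, picture): "at" ([column, row] as shares, 0 to 1, of the picture: columns of its width, rows of its height, amid what is visible of it).
The state is a dict: "time_s": time; "q": joint angles; "qvel": joint speeds; "joint_efforts": joint torques, N m; "position": TCP position; "tool_rot": TCP orientation; "ft_force": force on the tool from outside, world axes, zero at the start; "wrist_torque": the same for the moment, N m; "grip_width": finger opening in m.
Only numpy, scipy, OpenCV 4.12 (cv2) and the standard library are available. Lean on these libraries where they do the work, as an engineer would, in place of code of your own. Each camera call takes 0.05 s, during which the arm holds its last target.

## Working session

There is one attempt and no reset: what is moved stays moved. The work goes in short steps, Python scripts to look and compute and a tool call to move; the robot and the scene stay as the last step left them, time stands still between calls to the robot, and variables do not carry over. Pictures are saved under pics/ and viewed, and the job is handed in when it is done.

Besides the shell and the picture viewer there is one more tool, called after ">>>" as name(argument=value, ...) on one line, values as JSON. drive_tool: Moves the arm, as the interface text tells. Its arguments: {"type":"object","properties":{"targets":{"type":"array"},"force":{"type":"number"}},"required":["targets"]}

```bash
ls; mkdir -p pics
cat > h.py <<'E'
import numpy as np,cv2
from rig import observe,get_image,close_job,recognise,grasp_offset
def save(p,n): cv2.imwrite('pics/'+n,cv2.cvtColor(p['image'],cv2.COLOR_RGB2BGR))
def ray(p,u,v):
    xd,yd=(u-p['cx'])/p['fx'],(v-p['cy'])/p['fy']
    x,y=xd,yd
    for _ in range(30):
        f=1+p['k1']*(x*x+y*y); x,y=xd/f,yd/f
    R=cv2.Rodrigues(np.array(p['rvec'],float))[0]; t=np.array(p['tvec'],float).ravel()
    return -R.T@t, R.T@np.array([x,y,1.])
def atz(p,u,v,z):
    o,d=ray(p,u,v); return o+d*(z-o[2])/d[2]
def proj(p,X):
    R=cv2.Rodrigues(np.array(p['rvec'],float))[0]; c=R@np.asarray(X,float)+np.array(p['tvec'],float).ravel()
    x,y=c[0]/c[2],c[1]/c[2]; f=1+p['k1']*(x*x+y*y)
    return np.array([p['fx']*x*f+p['cx'],p['fy']*y*f+p['cy']])
E
python3 - <<'E'
from h import *
s=observe(); print(s, grasp_offset)
for n in ['top','side']:
    p=get_image(n); save(p,n+'0.png'); print(n,p['fx'],p['k1'],ray(p,320,240))
    for l in ['red_tab','blue_paddle','bush_hole','end_stop','stop_pin','blank_mid','spare_mid','brass_bush','slide','bolt','jig','screwdriver','glue','mug','jar']:
        r=recognise(l,p); print(l,[(round(a['p'],2),round(a['at'][0]*640),round(a['at'][1]*480)) for a in r[:4]])
E
```

```text
pics
{'time_s': 0.0, 'q': array([-7.79392906e+01,  2.18403526e+01,  7.43846038e+01,  1.65171861e-04,
        8.38588194e+01, -1.23363934e+01]), 'qvel': array([-0.0037315 , -0.00885663, -0.02125893, -0.03124162,  0.00046317,
       -0.04191213]), 'joint_efforts': array([-3.51717372e-04, -4.48464131e+01, -2.31276888e+01, -3.05613794e-04,
        4.80139162e-03,  9.01558337e-06]), 'position': array([ 0.22711207, -0.50059455,  0.23071864]), 'tool_rot': array([[-3.02713277e-04,  9.10704724e-01,  4.13057882e-01],
       [ 1.43048827e-03,  4.13057873e-01, -9.10703655e-01],
       [-9.99998931e-01,  3.15192365e-04, -1.42779052e-03]]), 'ft_force': array([-0.53351045, -0.07980502,  0.38851338]), 'wrist_torque': array([ 0.00476482,  0.02845358, -0.01433409]), 'grip_width': 0.08502808742096528} 0.0187
top 446.59887137916905 0.02750762955247626 (array([0.4119107 , 0.00432672, 0.98414077]), array([ 0.12235279, -0.01629961, -0.9923575 ]))
red_tab [(0.67, 315, 244)]
blue_paddle [(0.69, 288, 211)]
bush_hole [(0.77, 280, 239)]
end_stop [(0.97, 280, 241)]
stop_pin [(0.55, 253, 243), (0.41, 114, 287), (
[... 244 characters left out ...]
 [(0.73, 115, 288), (0.44, 304, 242)]
glue []
mug [(0.71, 506, 232)]
jar [(0.85, 509, 284), (0.3, 313, 243)]
side 560.149837736748 -0.09684810079649364 (array([0.19407505, 0.89937124, 0.75584056]), array([ 0.31424676, -0.74850442, -0.5842663 ]))
red_tab [(0.75, 343, 251)]
blue_paddle [(0.7, 298, 260)]
bush_hole [(0.67, 324, 283)]
end_stop [(0.9, 324, 281)]
stop_pin [(0.56, 324, 268)]
blank_mid [(0.77, 255, 260), (0.7, 393, 313), (0.6, 404, 270)]
spare_mid [(0.8, 274, 294)]
brass_bush [(0.69, 263, 304)]
slide [(0.66, 344, 252)]
bolt [(0.81, 296, 259)]
jig [(0.72, 324, 283)]
screwdriver [(0.82, 300, 431)]
glue [(0.86, 220, 338), (0.42, 276, 293), (0.22, 327, 283)]
mug []
jar [(0.83, 425, 168)]
```

View pics/top0.png

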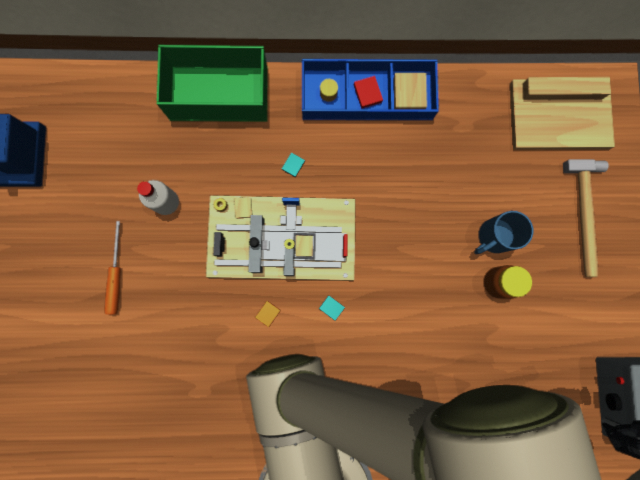

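View pics/side0.png

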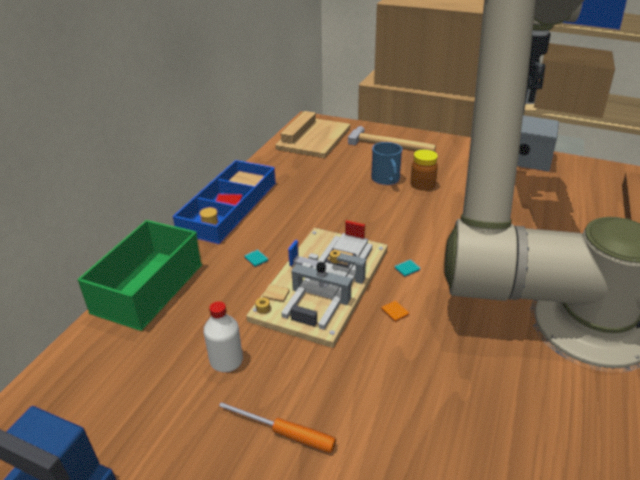

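The top view shows the jig around (282,238): red tab at (346,245), blue paddle at (291,201) and end stop at (218,244). The network's red_tab hit at (315,244) doesn't match. The orange and turquoise chips are the look-alikes. Next I'll zoom in to fit the pose.

Run:
```python
from h import *
p=get_image('top'); im=cv2.cvtColor(p['image'],cv2.COLOR_RGB2BGR)
c=cv2.resize(im[185:295,195:370],None,fx=4.5,fy=4.5,interpolation=cv2.INTER_CUBIC); cv2.imwrite('pics/z1.png',c)
p2=get_image('side'); im=cv2.cvtColor(p2['image'],cv2.COLOR_RGB2BGR)
c=cv2.resize(im[215:350,240:400],None,fx=4.4,fy=4.4,interpolation=cv2.INTER_CUBIC); cv2.imwrite('pics/z2.png',c)
import pickle; pickle.dump((p,p2),open('p.pkl','wb'))
```

```text
(no output)
```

View pics/z1.png

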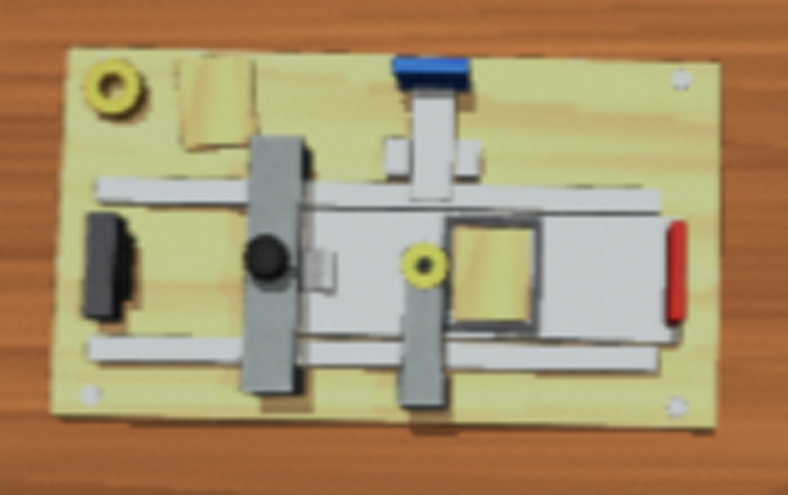

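View pics/z2.png

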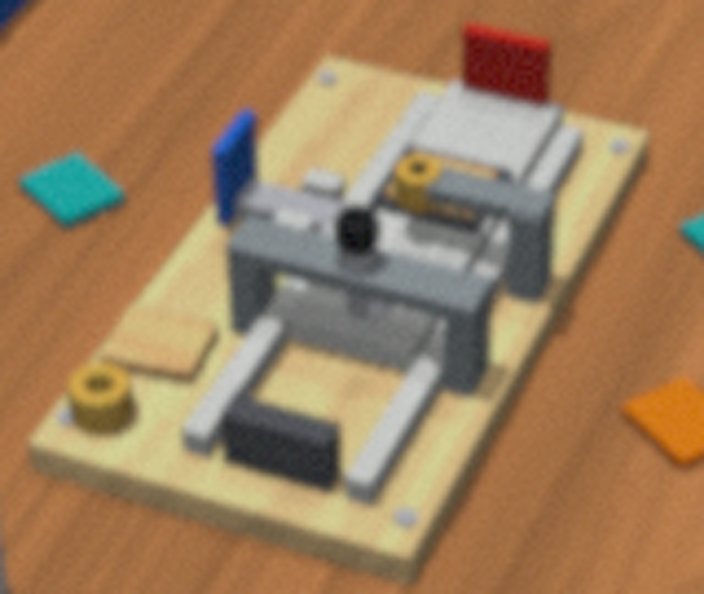

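Run:
```python
from h import *
import pickle
from scipy.optimize import least_squares
T,S=pickle.load(open('p.pkl','rb'))
t=lambda u,v:((u+.5)/4.5-.5+195,(v+.5)/4.5-.5+185)
s=lambda u,v:((u+.5)/4.4-.5+240,(v+.5)/4.4-.5+215)
D=[(T,(110,160,18),t(67,48)),(T,(110,-160,18),t(720,62)),(T,(-70,-160,18),t(715,428)),(T,(-70,160,18),t(52,413)),
(T,(0,-20,72),t(425,265)),(T,(0,50,95),t(266,257)),(T,(0,-136,74),t(682,272)),
(S,(110,-160,18),s(328,58)),(S,(-70,-160,18),s(648,133)),(S,(-70,160,18),s(408,553)),(S,(110,160,18),s(32,447)),(S,(0,-20,72),s(418,166))]
def W(q,X):
    c,n=np.cos(q[2]),np.sin(q[2]); X=np.array(X)/1000
    return np.array([q[0]+c*X[0]-n*X[1],q[1]+n*X[0]+c*X[1],X[2]])
f=lambda q:np.concatenate([proj(p,W(q,X))-u for p,X,u in D])
r=least_squares(f,[.45,.05,0],loss='soft_l1'); q=r.x; print(q,np.degrees(q[2])); print(f(q).reshape(-1,2).round(1))
# blue paddle top outer edge at bolt b
for b in (0,.003,.006): 
    print(b,[proj(T,W(q,(103-b*1e3,y,68))).round(1) for y in (-38,-2)],[proj(T,W(q,(95-b*1e3,y,68))).round(1) for y in (-38,-2)])
print(t(469,62),t(394,58),t(470,77))
for n,X in dict(tab=(0,-140,56),pad=(103,-20,50)).items(): print(n,W(q,X))
for n,u,v in [('glue',152,195),]: print(atz(T,146,188,.13))
np.save('q.npy',q)
```

```text
[ 0.51759177  0.07305393 -0.02214017] -1.2685384283992707
[[-0.1 -0.5]
 [ 0.5 -0.2]
 [ 0.8  0.2]
 [-0.9  0.7]
 [-0.1  0. ]
 [-0.4 -0.2]
 [-0.7 -0.5]
 [-0.3 -0.9]
 [ 0.8 -0.8]
 [ 0.9  0.7]
 [-0.9 -1.5]
 [ 0.3  0.3]]
0 [array([299.1, 195. ]), array([281.8, 194.6])] [array([299. , 198.7]), array([281.7, 198.3])]
0.003 [array([299. , 196.4]), array([281.8, 196. ])] [array([298.9, 200.1]), array([281.7, 199.8])]
0.006 [array([299. , 197.8]), array([281.7, 197.4])] [array([298.9, 201.6]), array([281.6, 201.2])]
(298.8333333333333, 198.38888888888889) (282.1666666666667, 197.5) (299.05555555555554, 201.72222222222223)
tab [ 0.5144924  -0.06691176  0.056     ]
pad [0.62012376 0.05077858 0.05      ]
[0.61875752 0.32612754 0.13      ]
```

>>> drive_tool(targets=[[[0, 0, 0, 0.09, 0, 0, -1], [0, 0, 0, 0.09, 0, 0, -1], [0, 0, 0, 0.09, 0, 0, -1], [0, 0, 0, 0.09, 0, 0, -1], [0, 0, 0, 0.09, 0, 0, -1]]], force=40)

```text
time_s: 2.2
position: [0.2272, -0.5009, 0.2313]
tool_rot: [[0.0, 1.0, -0.028], [-0.0, -0.028, -1.0], [-1.0, 0.0, 0.0]]
ft_force: [0.5, 0.6, -0.4]
grip_width: 0.0124
```

```bash
cat > st.py <<'E'
from h import *
q=np.load('q.npy'); c,n=np.cos(q[2]),np.sin(q[2])
s=observe(); P=s['position']; d=P[:2]-q[:2]
J=np.array([c*d[0]+n*d[1],-n*d[0]+c*d[1],P[2]])*1000
Rj=np.array([[c,-n,0],[n,c,0],[0,0,1]]); Rg=np.array([[0,1,0],[0,0,-1],[-1,0,0]],float)  # cols tool x,y,z in jig
E=s['tool_rot'].T@(Rj@Rg)
print('t',s['time_s'],'jig mm',J.round(1),'rot err tool',cv2.Rodrigues(E)[0].ravel().round(4),'F',s['ft_force'].round(1),'w',round(s['grip_width'],4),'q',s['q'].round(0))
E
python3 st.py
```

```text
t 2.2 jig mm [-277.6 -580.2  231.3] rot err tool [-0.0058  0.     -0.    ] F [ 0.5  0.6 -0.4] w 0.0124 q [-78.  22.  74.   0.  84.  14.]
```

>>> drive_tool(targets=[[[0, 0.46, -0.6, -0.006, 0, 0, -1], [0, 0.46, -0.6, 0, 0, 0, -1], [0, 0.46, -0.6, 0, 0, 0, -1], [0, 0.46, -0.6, 0, 0, 0, -1], [0, 0.46, -0.6, 0, 0, 0, -1]]])

```text
time_s: 2.7
position: [0.3458, -0.3519, 0.2314]
tool_rot: [[0.0, 1.0, -0.018], [-0.0, -0.018, -1.0], [-1.0, 0.0, 0.0]]
ft_force: [0.1, -0.2, -0.3]
grip_width: 0.0001
```

>>> drive_tool(targets=[[[0, 0.46, -0.6, 0, 0, 0, -1], [0, 0.46, -0.6, 0, 0, 0, -1], [0, 0.46, -0.6, 0, 0, 0, -1], [0, 0.46, -0.6, 0, 0, 0, -1], [0, 0.46, -0.6, 0, 0, 0, -1]]])

```text
time_s: 3.2
position: [0.4636, -0.2039, 0.2315]
tool_rot: [[0.0, 1.0, -0.018], [-0.0, -0.018, -1.0], [-1.0, 0.0, 0.0]]
ft_force: [0.0, -0.9, -0.2]
grip_width: -0.0005
```

```bash
python3 st.py
```

```text
t 3.2 jig mm [ -47.9 -278.1  231.5] rot err tool [ 0.0039  0.0002 -0.0002] F [ 0.  -0.9 -0.2] w -0.0005 q [-37.  17.  81.  -0.  82.  54.]
```

>>> drive_tool(targets=[[[0, 0.32, -0.58, 0.004, 0, 0, -1], [0, 0.32, -0.58, 0, 0, 0, -1], [0, 0.32, -0.58, 0, 0, 0, -1], [0.5, 0, 0, 0, 0, 0, -1], [0.6, 0, 0, 0, 0, 0, -1]]])

```text
time_s: 3.7
position: [0.5135, -0.1185, 0.1765]
tool_rot: [[0.003, 1.0, -0.02], [-0.001, -0.02, -1.0], [-1.0, 0.003, 0.001]]
ft_force: [-0.2, -0.0, -0.2]
grip_width: -0.0
```

```bash
python3 st.py
python3 - <<'E'
from h import *
p=get_image('wrist'); save(p,'w1.png')
E
```

```text
t 3.7 jig mm [ 1.000e-01 -1.916e+02  1.765e+02] rot err tool [ 0.002   0.0013 -0.0028] F [-0.2 -0.  -0.2] w -0.0 q [-26.  22.  83.  -0.  74.  65.]
```

View pics/w1.png

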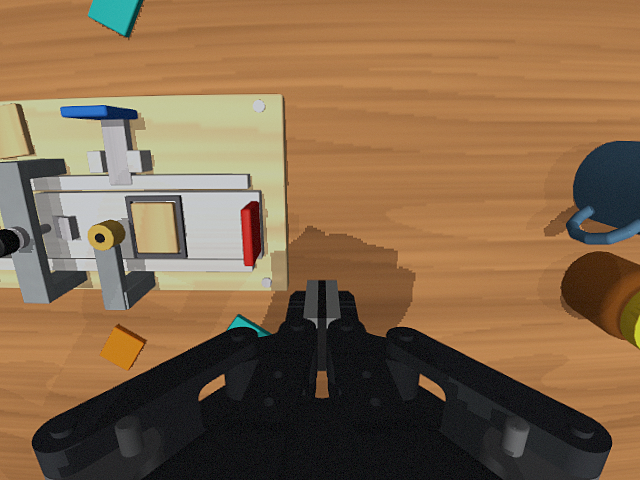

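>>> drive_tool(targets=[[[0.6, 0, 0, 0, 0, 0, -1], [0.6, 0, 0, 0, 0, 0, -1], [0.6, 0, 0, 0, 0, 0, -1], [0.54, 0, 0, 0, 0, 0, -1], [0.2, 0, 0, 0, 0, 0, -1]]])

```text
time_s: 4.25
position: [0.5119, -0.1191, 0.0478]
tool_rot: [[-0.003, 1.0, -0.022], [0.001, -0.022, -1.0], [-1.0, -0.003, -0.001]]
ft_force: [0.5, 0.1, 0.5]
grip_width: 0.0
```

```bash
python3 st.py
```

```text
t 4.25 jig mm [  -1.5 -192.3   47.8] rot err tool [-0.0004 -0.0014  0.003 ] F [0.5 0.1 0.5] w 0.0 q [-26.  32.  93.  -0.  56.  65.]
```

>>> drive_tool(targets=[[[0.02, 0.02, -0.3, 0, 0, 0, -1], [0, 0, -0.3, 0, 0, 0, -1], [0, 0, -0.2, 0, 0, 0, -1], [0, 0, -0.2, 0, 0, 0, -1], [0, 0, -0.2, 0, 0, 0, -1]]])

```text
time_s: 4.75
position: [0.5155, -0.06, 0.0497]
tool_rot: [[0.002, 1.0, -0.021], [-0.004, -0.021, -1.0], [-1.0, 0.002, 0.004]]
ft_force: [-4.4, -25.2, 2.8]
grip_width: -0.0003
```

```bash
python3 st.py
```

```text
t 4.75 jig mm [   0.8 -133.1   49.7] rot err tool [ 0.0014  0.0042 -0.0022] F [ -4.4 -25.2   2.8] w -0.0003 q [-20.  31.  94.  -0.  55.  72.]
```

>>> drive_tool(targets=[[[0.03, 0, -0.16, 0, 0, 0, -1], [0, 0, -0.16, 0, 0, 0, -1], [0, 0, -0.16, 0, 0, 0, -1], [0, 0, -0.12, 0, 0, 0, -1], [0, 0, -0.08, 0, 0, 0, -1]]])

```text
time_s: 5.25
position: [0.5171, -0.026, 0.0488]
tool_rot: [[0.005, 1.0, -0.022], [-0.003, -0.022, -1.0], [-1.0, 0.005, 0.003]]
ft_force: [-0.4, -7.1, 6.1]
grip_width: -0.0005
```

```bash
python3 st.py;  python3 - <<'E'
from h import *
p=get_image('top'); save(p,'t2.png'); 
cv2.imwrite('pics/t2z.png',cv2.cvtColor(cv2.resize(p['image'][185:295,195:370],None,fx=4.5,fy=4.5,interpolation=cv2.INTER_CUBIC),cv2.COLOR_RGB2BGR))
E
```

```text
t 5.25 jig mm [  1.7 -99.   48.8] rot err tool [ 0.      0.0028 -0.0048] F [-0.4 -7.1  6.1] w -0.0005 q [-16.  31.  94.  -0.  55.  75.]
```

View pics/t2z.png

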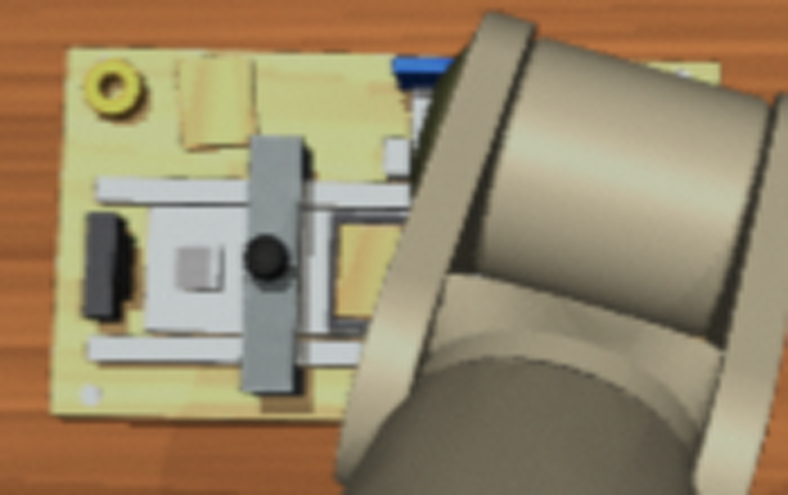

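Slide is nearly at the stop, about 5–7 mm short. I'll push on slowly until the force jumps.

>>> drive_tool(targets=[[[0.02, -0.02, -0.06, 0, 0, 0, -1], [0, 0, -0.05, 0, 0, 0, -1], [0, 0, -0.04, 0, 0, 0, -1], [0, 0, 0, 0, 0, 0, -1]]])

```text
time_s: 5.7
position: [0.5166, -0.0192, 0.0477]
tool_rot: [[0.005, 1.0, -0.021], [-0.005, -0.021, -1.0], [-1.0, 0.005, 0.005]]
ft_force: [0.3, -12.5, 4.2]
grip_width: 0.0003
```

```bash
python3 st.py;  python3 - <<'E'
from h import *
p=get_image('side'); save(p,'s3.png'); 
cv2.imwrite('pics/s3z.png',cv2.cvtColor(cv2.resize(p['image'][215:350,240:400],None,fx=4.4,fy=4.4,interpolation=cv2.INTER_CUBIC),cv2.COLOR_RGB2BGR))
E
```

```text
t 5.7 jig mm [  1.1 -92.3  47.7] rot err tool [ 0.001   0.0046 -0.0055] F [  0.3 -12.5   4.2] w 0.0003 q [-15.  31.  94.  -0.  54.  76.]
```

View pics/s3z.png

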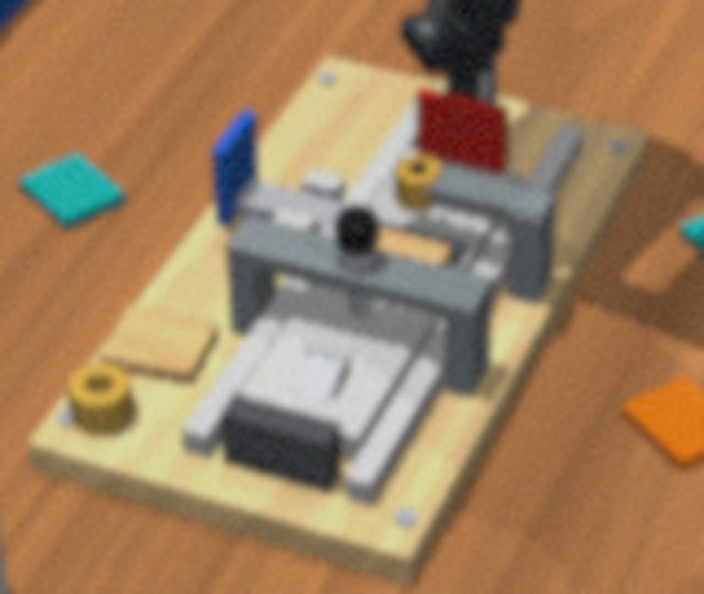

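>>> drive_tool(targets=[[[0, 0, -0.05, 0, 0, 0, -1], [0, 0, -0.05, 0, 0, 0, -1], [0, 0, 0, 0, 0, 0, -1]]])

```text
time_s: 6.05
position: [0.5168, -0.0187, 0.048]
tool_rot: [[0.005, 1.0, -0.02], [-0.012, -0.02, -1.0], [-1.0, 0.005, 0.012]]
ft_force: [-4.8, -41.4, 5.0]
grip_width: 0.0
```

```bash
python3 st.py
```

```text
t 6.05 jig mm [  1.2 -91.7  48. ] rot err tool [ 0.0018  0.0123 -0.0053] F [ -4.8 -41.4   5. ] w 0.0 q [-15.  31.  94.  -1.  54.  77.]
```

Hard stop reached: a 5 mm command moved it only 0.5 mm, with the force at 41 N. Letting go now.

>>> drive_tool(targets=[[[0, 0, 0.3, 0, 0, 0, -1], [0, 0, 0.5, 0, 0, 0, -1], [0, 0, 0.5, 0, 0, 0, -1], [0, 0, 0.4, 0, 0, 0, -1], [0, 0, 0.2, 0, 0, 0, -1]]])

```text
time_s: 6.55
position: [0.5132, -0.1085, 0.0467]
tool_rot: [[0.002, 1.0, -0.023], [-0.001, -0.023, -1.0], [-1.0, 0.002, 0.001]]
ft_force: [-0.2, 0.2, 0.9]
grip_width: -0.0001
```

>>> drive_tool(targets=[[[-0.4, 0, 0, 0, 0, 0, -1], [-0.6, 0, 0, 0, 0, 0, -1], [-0.6, 0, 0, 0, 0, 0, -1], [-0.4, 0, 0, 0, 0, 0, -1], [0, 0, 0, 0, 0, 0, -1]]])

```text
time_s: 7.05
position: [0.514, -0.1073, 0.1489]
tool_rot: [[0.006, 1.0, -0.021], [-0.002, -0.021, -1.0], [-1.0, 0.006, 0.002]]
ft_force: [-0.4, -0.3, -0.6]
grip_width: 0.0
```

```bash
python3 st.py;  python3 - <<'E'
from h import *
p=get_image('side'); save(p,'s4.png'); 
cv2.imwrite('pics/s4z.png',cv2.cvtColor(cv2.resize(p['image'][215:350,240:400],None,fx=4.4,fy=4.4,interpolation=cv2.INTER_CUBIC),cv2.COLOR_RGB2BGR))
p=get_image('wrist'); save(p,'w4.png')
E
```

```text
t 7.05 jig mm [   0.4 -180.4  148.9] rot err tool [ 0.0009  0.0022 -0.0056] F [-0.4 -0.3 -0.6] w 0.0 q [-25.  24.  86.   0.  70.  66.]
```

View pics/s4z.png

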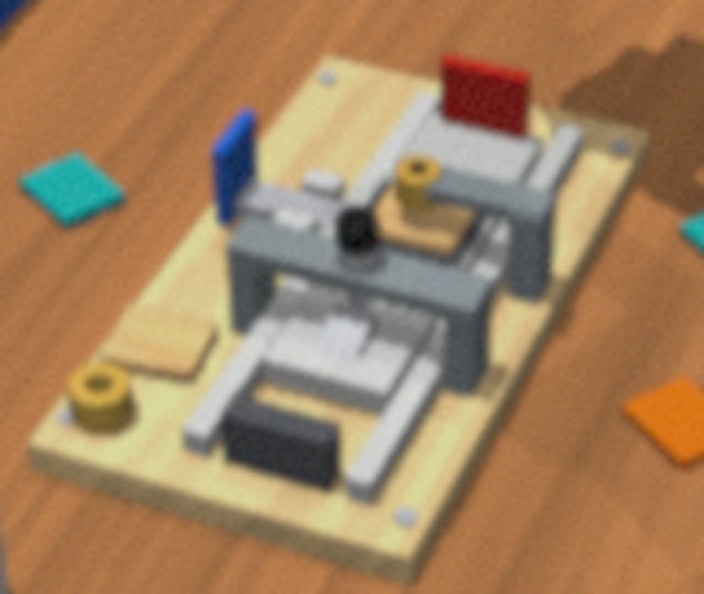

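View pics/w4.png

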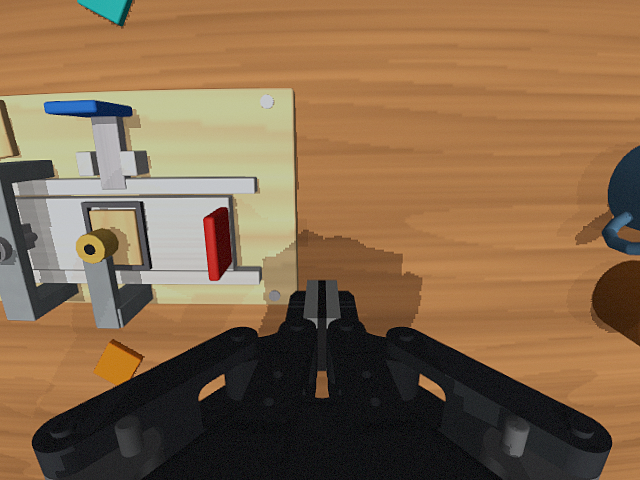

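Slide has caught half-way (tab at crop (485,95), between home (505,65) and end (463,130)), with the blank under the bush and still in its nest. Next is the paddle, but first a camera clearance check.

Run:
```python
from h import *
p=get_image('wrist'); o,d=ray(p,320,240); s=observe(); print('cam in tool',s['tool_rot'].T@(o-s['position']))
p=get_image('side'); q=np.load('q.npy'); c,n=np.cos(q[2]),np.sin(q[2])
W=lambda X:np.array([q[0]+(c*X[0]-n*X[1])/1e3,q[1]+(n*X[0]+c*X[1])/1e3,X[2]/1e3])
m=cv2.inRange(cv2.cvtColor(p['image'],cv2.COLOR_RGB2HSV),(0,150,60),(6,255,255))|cv2.inRange(cv2.cvtColor(p['image'],cv2.COLOR_RGB2HSV),(172,150,60),(180,255,255))
m[:215]=0;m[260:]=0;m[:,:330]=0;m[:,380:]=0
v,u=np.nonzero(m); print('red centroid',u.mean(),v.mean(),len(u))
for sl in (27,30,33): print(sl,np.mean([proj(p,W((x,-132+sl,z))) for x in(-23,23) for z in (36,74)],axis=0))
```

```text
cam in tool [-0.14382492  0.07236482  0.00040783]
red centroid 349.81538461538463 235.7423076923077 260
27 [349.84734716 236.85893841]
30 [349.35021835 237.60750796]
33 [348.85120481 238.35889519]
```

>>> drive_tool(targets=[[[0, 0.58, -0.64, 0, 0, 0, -1], [0, 0.58, -0.64, 0, 0, 0, -1], [0, 0.58, -0.64, 0, 0, 0, -1], [0, 0.58, -0.64, 0, 0, 0, -1], [0, 0.58, -0.64, 0, 0, 0, -1]]])

```text
time_s: 7.75
position: [0.6619, 0.0507, 0.1444]
tool_rot: [[-0.002, 1.0, -0.022], [0.0, -0.022, -1.0], [-1.0, -0.002, -0.0]]
ft_force: [0.3, -0.2, -0.2]
grip_width: 0.0001
```

```bash
python3 st.py;  python3 - <<'E'
from h import *
p=get_image('wrist'); save(p,'w5.png')
E
```

```text
t 7.75 jig mm [144.8 -19.2 144.4] rot err tool [-0.     -0.0002  0.0023] F [ 0.3 -0.2 -0.2] w 0.0001 q [-6. 37. 62. -0. 81. 85.]
```

View pics/w5.png

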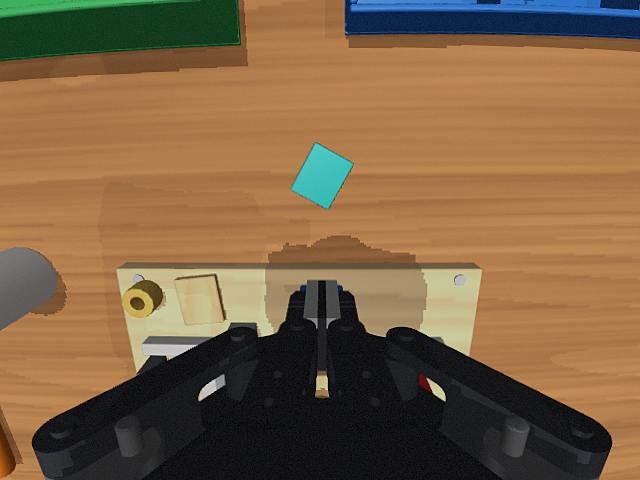

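>>> drive_tool(targets=[[[0.5, 0, 0, 0, 0, 0, -1], [0.5, 0, 0, 0, 0, 0, -1], [0.5, 0, 0, 0, 0, 0, -1], [0.4, 0, 0, 0, 0, 0, -1], [0.12, 0, 0, 0, 0, 0, -1]]])

```text
time_s: 8.3
position: [0.6597, 0.0492, 0.0413]
tool_rot: [[-0.006, 1.0, -0.022], [0.001, -0.022, -1.0], [-1.0, -0.006, -0.001]]
ft_force: [-0.4, 0.2, -0.1]
grip_width: -0.0
```

>>> drive_tool(targets=[[[0, -0.2, 0, 0, 0, 0, -1], [0, -0.2, 0, 0, 0, 0, -1], [0, -0.15, 0, 0, 0, 0, -1], [0, -0.15, 0, 0, 0, 0, -1], [0, -0.1, 0, 0, 0, 0, -1]]])

```text
time_s: 8.8
position: [0.6213, 0.0499, 0.0451]
tool_rot: [[0.001, 1.0, -0.022], [0.0, -0.022, -1.0], [-1.0, 0.001, -0.0]]
ft_force: [2.6, 0.3, -1.6]
grip_width: -0.0003
```

```bash
python3 st.py
```

```text
t 8.8 jig mm [104.2 -20.9  45.1] rot err tool [-0.0001 -0.     -0.0012] F [ 2.6  0.3 -1.6] w -0.0003 q [-6. 39. 76.  0. 64. 85.]
```

>>> drive_tool(targets=[[[0.02, -0.1, 0, 0, 0, 0, -1], [0, -0.1, 0, 0, 0, 0, -1], [0, -0.06, 0, 0, 0, 0, -1], [0, -0.04, 0, 0, 0, 0, -1]]])

```text
time_s: 9.2
position: [0.6063, 0.0501, 0.044]
tool_rot: [[0.0, 1.0, -0.022], [-0.0, -0.022, -1.0], [-1.0, 0.0, 0.0]]
ft_force: [1.7, 0.9, 0.8]
grip_width: 0.0
```

```bash
python3 st.py
```

```text
t 9.2 jig mm [ 89.2 -21.   44. ] rot err tool [-0.0001  0.0001 -0.0005] F [1.7 0.9 0.8] w 0.0 q [-6. 38. 79. -0. 63. 85.]
```

>>> drive_tool(targets=[[[0, -0.05, 0, 0, 0, 0, -1], [0, -0.04, 0, 0, 0, 0, -1], [0, 0, 0, 0, 0, 0, -1]]])

```text
time_s: 9.5
position: [0.6048, 0.0501, 0.0442]
tool_rot: [[0.008, 1.0, -0.023], [-0.0, -0.023, -1.0], [-1.0, 0.008, -0.0]]
ft_force: [14.8, 1.6, -4.6]
grip_width: -0.0004
```

```bash
python3 st.py
```

```text
t 9.5 jig mm [ 87.7 -21.   44.2] rot err tool [-0.0006 -0.0001 -0.0078] F [14.8  1.6 -4.6] w -0.0004 q [-6. 38. 80.  0. 62. 85.]
```

>>> drive_tool(targets=[[[0, -0.05, 0, 0, 0, 0, -1], [0, 0, 0, 0, 0, 0, -1]]])

```text
time_s: 9.7
position: [0.6047, 0.0501, 0.0444]
tool_rot: [[0.014, 1.0, -0.023], [-0.0, -0.023, -1.0], [-1.0, 0.014, -0.0]]
ft_force: [25.1, 2.1, -10.7]
grip_width: 0.0003
```

```bash
python3 st.py
```

```text
t 9.7 jig mm [ 87.6 -21.   44.4] rot err tool [-0.0009 -0.0002 -0.0138] F [ 25.1   2.1 -10.7] w 0.0003 q [-6. 38. 80.  0. 62. 85.]
```

Hard stop confirmed at 25 N with only 0.1 mm of motion. Retreat straight out, lift, and move clear.

>>> drive_tool(targets=[[[0, 0.2, 0, 0, 0, 0, -1], [0, 0.4, 0, 0, 0, 0, -1], [0, 0.4, 0, 0, 0, 0, -1], [0, 0.2, 0, 0, 0, 0, -1], [-0.2, 0, 0, 0, 0, 0, -1]]])

```text
time_s: 10.2
position: [0.6588, 0.049, 0.0521]
tool_rot: [[-0.004, 1.0, -0.022], [0.0, -0.022, -1.0], [-1.0, -0.004, -0.0]]
ft_force: [0.9, 1.0, -0.5]
grip_width: -0.0
```

>>> drive_tool(targets=[[[-0.6, 0, 0, 0, 0, 0, -1], [-0.7, 0, 0, 0, 0, 0, -1], [-0.7, 0, 0, 0, 0, 0, -1], [-0.7, 0, 0, 0, 0, 0, -1], [-0.3, 0, 0, 0, 0, 0, -1]]])

```text
time_s: 10.7
position: [0.6591, 0.0491, 0.2082]
tool_rot: [[0.004, 1.0, -0.022], [-0.0, -0.022, -1.0], [-1.0, 0.004, 0.0]]
ft_force: [0.5, 0.4, 0.2]
grip_width: 0.0
```

>>> drive_tool(targets=[[[0, 0, 0.6, 0, 0, 0, -1], [0, 0, 0.8, 0, 0, 0, -1], [0, 0, 0.8, 0, 0, 0, -1], [0, 0, 0.8, 0, 0, 0, -1], [0, 0, 0.6, 0, 0, 0, -1]]])

```text
time_s: 11.2
position: [0.6541, -0.1329, 0.2042]
tool_rot: [[-0.001, 1.0, -0.023], [0.0, -0.023, -1.0], [-1.0, -0.001, -0.0]]
ft_force: [0.3, 1.3, 0.5]
grip_width: -0.0001
```

```bash
python3 st.py;  python3 - <<'E'
from h import *
p=get_image('side'); save(p,'s6.png'); 
cv2.imwrite('pics/s6z.png',cv2.cvtColor(cv2.resize(p['image'][215:350,240:400],None,fx=4.4,fy=4.4,interpolation=cv2.INTER_CUBIC),cv2.COLOR_RGB2BGR))
p=get_image('top'); save(p,'t6.png')
E
```

```text
t 11.2 jig mm [ 141.  -202.9  204.2] rot err tool [-0.0012 -0.0001  0.0012] F [0.3 1.3 0.5] w -0.0001 q [-22.  35.  56.  -0.  89.  70.]
```

View pics/s6z.png

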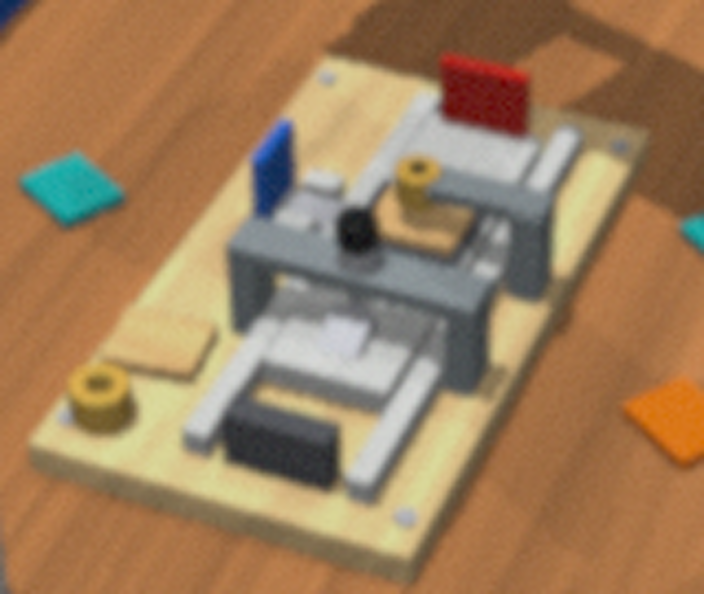

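View pics/t6.png

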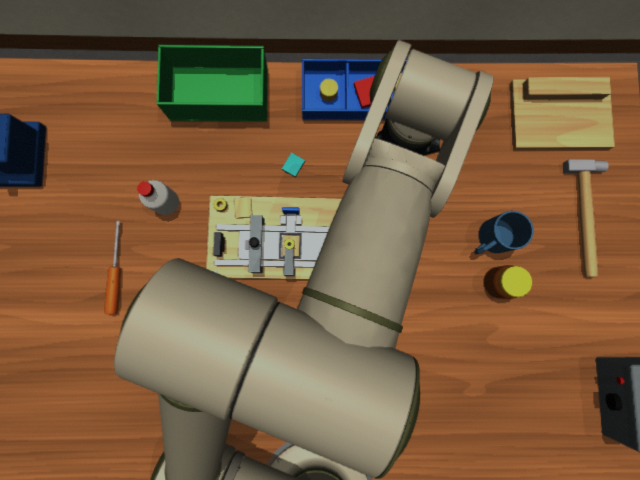

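The pictures show the slide held at mid travel and the blank lying under the bush. The paddle is in (crop (273,170), was (235,165)), and the surrounding things I can see are where they were.

```bash
python3 -c "
from rig import close_job
print(close_job())"
```

```text
the job is handed in; nothing more can be done
None
```

The jig is set to its middle position and locked, and the job was handed in at about 11 s on the robot's clock, with the gripper clear of everything.

- **Slide:** I pushed the red tab with the shut fingertips until it hit the end stop: a further 5 mm command moved it only 0.5 mm, with the force at 41 N. I then backed right off, and it sprang back and caught half-way, with the blank in its nest under the bush.
- **Lock bolt:** only after seeing that, I pushed the blue paddle in to its hard stop: it gave 0.1 mm on a 2.5 mm command, at 25 N. I then backed off, lifted and moved aside.
- **Last pictures:** they show the tab still at mid travel and the paddle in. The spare blank, loose ring, glue, screwdriver, mug, jar and the look-alikes I could see are where they were. In the last top picture the arm hid the look-alikes on the robot's side; the side picture shows the orange one and part of a turquoise one unmoved.

**Checks that disagreed:**
- The network's red_tab hit was off, so I located the jig from its edges and marks in the pictures instead.
- My measurement of the caught slide was a little ambiguous: the tab's position in the side picture fitted about 27 mm, or a little less, rather than 30 mm. I put that down to calibration error of about 2 mm and the tab's colour edges, since the slide stayed in the same place before and after the bolt went in.

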